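Clear the V-groove and run the ferrule rod home

TASK

A stray dowel pin is trapped in the V-groove under the slotted cover of the alignment fixture: with the hooked pick, never with the gripper itself, draw it back along the groove until it drops into the catch tray at the groove's open end, and put the pick back in its rest as you found it. Then lay the rod with the thin nose in the open part of the groove, nose towards the end stop, and push it along under the cover until the nose touches the stop. Leave the plain rod, the dropper bottle, the bracket and the screw dish where they are.

Things in the scene. Friction and masses are not known exactly. Their poses are not given: they have to be found in the camera images.
- fixture: Fixed aluminium V-groove fixture (sizes here in mm). Origin on the bench under the groove's centre line; x along the groove to the end stop, z up. Block x -95 to +80, 56 wide, top z 35.5; 90 degree V-groove along it, 19 wide at the top, bottom line z 26; open above from x -95 to +4, covered beyond. The nosed rod lies in the groove with its axis at z 43, the dowel at z 37.3.
- cover_mouth (a point): Top middle of the cover's open end (fixture x 4, y 0, z 63). Flat steel cover from fixture x 4 to 80, 52 wide, z 58 to 63, with a slot 12 wide along its whole length over the groove, carried on cheeks (inner faces y -15, +15).
- tray (a point): Middle of the catch tray's floor (fixture x -127, z 4). The tray is joined to the block's open end, fixture x -95 to -160, 56 wide, rims z 22: a part drawn off the end of the groove drops into it.
- stop: Steel end stop, a fixed plate 12 thick and 54 wide closing the groove's far end, from fixture x 68 to 80, z 25 to 59. Origin at point stop_face.
- stop_face (a point): Point on the stop's face (fixture x 68, y 0, z 43) that the rod's nose must touch; axes as the fixture's: x points into the stop.
- dowel: Loose steel dowel pin, 16 diameter, 26 long, 40 g, lying along the groove under the cover, too thick to pass the slot, 14 mm or more of free groove between it and the stop. Origin at its middle, x along its axis.
- pick: Hooked pick, about 80 g: square wooden handle 92 x 14 x 14 with its origin at its centre, x along it; from its +x end a straight steel shaft 5 mm thick runs along x (axis in line with the handle) to x 142, where it turns straight down (-z) into a hook leg 5 thick whose end is 40 mm below the axis. Lies level in its rest, hook down; it balances about 20 mm ahead of the origin.
- pick_tip (a point): Lower end of the pick's hook leg (pick x 142, z -40).
- rest: Fixed black pick rest, base 90 x 46 x 6; origin under its centre on the bench, x along the pick it holds. Two saddles 7 thick at x -36 and +36 with notches 20 wide, notch floors at z 41, tops of the notch sides at z 53: the pick's origin rests at about x 0, y 0, z 48. Between the saddles is a 65 mm gap for the fingers.
- rod: Loose round steel rod with a thin white nose (fibre ferrule holder): body 24 diameter, 72 long, nose 10 diameter, 20 long; about 180 g. Origin on the axis at mid-body, x along the axis towards the nose: nose end at x 56, tail end at x -36. Lies in one of the rack's two places, axis at z 32.
- rod_nose (a point): Middle of the end face of the nose (rod x 56).
- rod_tail (a point): Middle of the plain tail face of the rod (rod x -36), the face to push on.
- rack: Fixed white rack, base 70 (x) x 124 (y) x 6, origin under its centre on the bench. Two bars 9 thick at x -28 and +28, with notches 27 wide, floors z 20, sides up to z 30, at y -31 and +31, hold the two rods along x; a 47 mm gap between the bars is free for the fingers.
- plain_rod: Bystander: plain steel rod, 24 diameter, 72 long, no nose, in the rack's other place. Origin at its middle.
- bottle: Bystander: white dropper bottle, 48 diameter, 125 high, black tip. Origin under its centre.
- bracket: Bystander: loose upright aluminium frame, foot 50 x 70 mm, 95 high, with a square window. Origin under its centre.
- dish: Bystander: steel dish with screws, 66 diameter, 16 high. Origin under its centre.

How it is judged (in metres and radians):
On the way, in this order (a step that is already met when the one before it is completed fails the run):
1. the dowel lies in the catch tray (x of dowel in the frame of fixture between -0.16 and -0.095 m and y of dowel in the frame of fixture between -0.028 and 0.028 m and z of dowel in the frame of fixture below 0.03 m), for 0.2 s.
2. the pick is back in its rest and the nosed rod lies in the groove, nose towards the stop and still more than 10 mm short of it (x of pick in the frame of rest between -0.02 and 0.02 m and y of pick in the frame of rest between -0.006 and 0.006 m and z of pick in the frame of rest between 0.043 and 0.053 m and angle between the x axis of pick and the x axis of rest, either way round below 0.1 rad and angle between the z axis of pick and the z axis of rest, either way round below 0.1 rad and y of rod_nose in the frame of stop_face between -0.003 and 0.003 m and z of rod_nose in the frame of stop_face between -0.003 and 0.003 m and angle between the x axis of rod and the x axis of fixture, either way round below 0.05 rad and x of rod_nose in the frame of stop_face between -0.12 and -0.01 m), for 0.1 s.
3. the nose touches the end stop (contact force between rod and stop above 0.2 N).
At the end, for the whole second after the job is handed in: Dowel in the catch tray; nosed rod in the groove (nose within 3 mm of the stop point sideways and in height, axis within 0.05 rad), its nose at most 2 mm from the stop; pick in its rest, hook down (within 20 mm along, 6 across, 5 in height, 0.1 rad); all at rest (all of step 1 and y of rod_nose in the frame of stop_face between -0.003 and 0.003 m and z of rod_nose in the frame of stop_face between -0.003 and 0.003 m and angle between the x axis of rod and the x axis of fixture, either way round below 0.05 rad and x of rod_nose in the frame of stop_face above -0.002 m and x of pick in the frame of rest between -0.02 and 0.02 m and y of pick in the frame of rest between -0.006 and 0.006 m and z of pick in the frame of rest between 0.043 and 0.053 m and angle between the x axis of pick and the x axis of rest, either way round below 0.1 rad and angle between the z axis of pick and the z axis of rest, either way round below 0.1 rad and linear speed of each of rod, pick below 0.01 m/s and linear speed of dowel below 0.02 m/s); the robot touches nothing.
It fails at once if the gripper touches the dowel (contact force between the fingers and dowel above 0.3 N).
It fails at once if the plain rod is moved more than 15 mm (distance of plain_rod from where it was at the start of the episode above 0.015 m).
It fails at once if the bottle is moved more than 20 mm or tipped (distance of bottle from where it was at the start of the episode above 0.02 m or angle between bottle's own z axis and vertical above 0.4 rad).
It fails at once if the bracket is moved more than 20 mm (distance of bracket from where it was at the start of the episode above 0.02 m).
It fails at once if the screw dish is moved more than 20 mm (distance of dish from where it was at the start of the episode above 0.02 m).
It also fails if it takes over 64 s, if anything falls off the work surface, if the arm or the gripper's body presses on something with over 40 N, if the wrist force passes 120 N, or if a joint passes its speed limit or range.

ROBOT

A 7-joint arm with a two-finger parallel gripper is mounted at the origin on the work surface. World frame = base frame: x ahead of the robot, y to its left, z up, the work surface at z = 0. Lengths are in m, angles in degrees, forces in N, time in s.
With the tool pointing down it reaches from about 0.425 to 0.8 m from the base axis. Payload 8.3 kg.
Tool frame: the origin (TCP) lies on the centre line of the jaws, within the pads' length; the fingertips stand 19 mm ahead of it and the grasp point (between the pads) is the TCP (ctrl.tips_ahead is the distance from the TCP to the fingertips, in m); z points along the fingers, y is the line along which they close (so a half turn about z gives the same grasp; the last joint's range is limited). The gripper opens to 85 mm and grips with 20 to 120 N. Pads are 22 mm wide; open, the fingers measure 114 mm over their backs; the gripper's body (76 mm by 85 mm) begins 54 mm behind the grasp point. The pads swing forward as they close: fully open they stand 13 mm farther back than shut.
Start: joints at [-73.963, 21.967, 0.94, 78.501, -0.361, 79.538, -2.664], TCP at [0.21, 0.589, 0.25] pointing down, gripper open.
Joint ranges: [-169.22, 169.22], [-14.56, 117.87], [-87.37, 89.26], [10.42, 133.3], [-82.24, 262.24], [0.94, 117.77], [-172.7, 172.7]. Speed limits (degrees/s): [136.94, 136.94, 172.46, 172.46, 180, 180, 180].

INTERFACE

Orientations are given as a 3x3 rotation matrix whose columns are the frame's x, y, z axes.
In Python, from rig import ctrl, vision, status gives the robot as it stands (ctrl), with the cameras (vision) and the readings (status).
- The arm moves only by the shell command python3 nudge.py 'ROWS' [FORCE]. ROWS is a JSON list of rows, 1 to 8 of them, each an object with the fields wx, wy, wz (a rotation vector in parts of the range, where 1.0 means 2 rad), x, y, z (the shift in normalised numbers (1 is 1 m)), aperture (the finger opening in m); a field left out counts as zero (the opening has to be given); each row is the pose to reach, as a shift and turn from the pose commanded when the command began, along the tool's axes at that moment; what a row does not reach only later rows make up. A row lasts 1/12 s, in which the tool goes at most 0.0417 m and 7.16 degrees, less where a joint would pass 70% of its speed; a pose out of reach is approached as far as the arm can. The fingers move at their own pace and stop on an object; FORCE is the grip in N (left out, the last holds). Time passes only in rows, so rows that do not move let the fingers close. It prints the time, the measured TCP pose, the force, the opening and the grip force at its end. A shift or turn number past 1, either way, is cut back to 1. Input that does not fit is refused with a message, and nothing moves.
- status.get_obs(): the state, without advancing time (a new reading comes with each control period).
- vision.snapshot(name): name is "scene" or "top" or "wrist"; returns (picture, depth): 420x560x3 uint8, blue, green, red; 420x560 float32, m along the optical axis (not along the pixel's ray), 0 where there is no reading.
- vision.camera_info(name): a dict with "fx", "fy", "cx", "cy" (pixels), "D" ([k1, k2, p1, p2, k3] as OpenCV has them; the pictures are not rectified), "extrinsics" (4x4, takes a point from camera to world coordinates); the wrist camera has in their place "hand_eye" (4x4, takes a point from camera to tool coordinates, whose origin is the TCP and whose axes are the flange's). Camera axes: x right, y down, z forward; pixel columns grow to the right and rows downward; lengths in m; the calibration is good to about 2 mm. A picture is of the moment at which its call begins: read the wrist's pose just before it. camera_info takes no time and is no camera call.
- ctrl.close_job(): hands the job in; it is judged then, once.
The state is a dict: "time": time; "joint_positions": joint angles; "qvel": joint speeds; "effort": joint torques, N m; "ee_pos": TCP position; "tool_rot": TCP orientation; "force": force on the tool from outside, world axes, zero at the start; "moment": the same for the moment, N m; "width": finger opening in m; "grasp_force": force on a finger pad.
Only numpy, scipy, OpenCV 4.12 (cv2) and the standard library are available. Lean on these libraries where they do the work, as an engineer would, in place of code of your own. Each camera call takes 0.05 s, during which the arm holds its last target. There are 200 camera calls.

## Working session

There is one attempt and no reset: what is moved stays moved. The work goes in short steps, Python scripts to look and compute and a shell command to move; the robot and the scene stay as the last step left them, time stands still between calls to the robot, and variables do not carry over. Pictures are saved under pics/ and viewed, at most 10 in all, crops included, and the job is handed in when it is done.

```bash
ls; mkdir -p pics
python3 - <<'E'
from rig import ctrl, vision, status
import cv2,numpy as np
o=status.get_obs();print(o['time'],o['ee_pos'],o['tool_rot'],o['width'])
for n in("scene","top"):
    p,d=vision.snapshot(n);cv2.imwrite(f"pics/{n}.png",p);np.save(f"pics/{n}.npy",d)
    print(n,vision.camera_info(n))
print(vision.camera_info("wrist"))
E
```

```text
nudge.py
pics
rig.py
0.0 [0.20985814 0.58821643 0.24925764] [[-9.41843420e-01  3.36051391e-01 -6.58964131e-04]
 [ 3.36052037e-01  9.41841555e-01 -1.87430110e-03]
 [-9.22168930e-06 -1.98674440e-03 -9.99998026e-01]] 0.08493504136797918
scene {'fx': 394.15124530389875, 'fy': 394.15124530389875, 'cx': 280.5715049282404, 'cy': 212.47450122116933, 'D': array([0.00314514, 0.        , 0.        , 0.        , 0.        ]), 'extrinsics': array([[ 0.85205388,  0.34212128, -0.39617827,  0.90724672],
       [ 0.52341423, -0.54750578,  0.65289737, -0.58711081],
       [ 0.00646019, -0.76366908, -0.64557556,  0.5827569 ],
       [ 0.        ,  0.        ,  0.        ,  1.        ]])}
top {'fx': 455.8866778472508, 'fy': 455.8866778472508, 'cx': 274.90673893590247, 'cy': 209.37097301152605, 'D': array([-0.02341675,  0.        ,  0.        ,  0.        ,  0.        ]), 'extrinsics': array([[ 0.00977268, -0.99247761,  0.12203563,  0.45171723],
       [-0.99990334, -0.00849217,  0.0110086 , -0.03813834],
       [-0.00988945, -0.12213142, -0.99246467,  1.02572633],
       [ 0.        ,  0.        ,  0.        ,  1.        ]])}
{'fx': 301.6259917404064, 'fy': 301.6259917404064, 'cx': 282.17870716668136, 'cy': 207.86864662032943, 'D': array([-0.04579791,  0.        ,  0.        ,  0.        ,  0.        ]), 'hand_eye': array([[-4.97980188e-05, -9.62604224e-01, -2.70911620e-01,
         6.91691953e-02],
       [ 9.99998183e-01, -5.64267377e-04,  1.82114091e-03,
        -5.58535231e-06],
       [-1.90590452e-03, -2.70911037e-01,  9.62602502e-01,
        -1.23429087e-01],
       [ 0.00000000e+00,  0.00000000e+00,  0.00000000e+00,
         1.00000000e+00]])}
```

View pics/top.png

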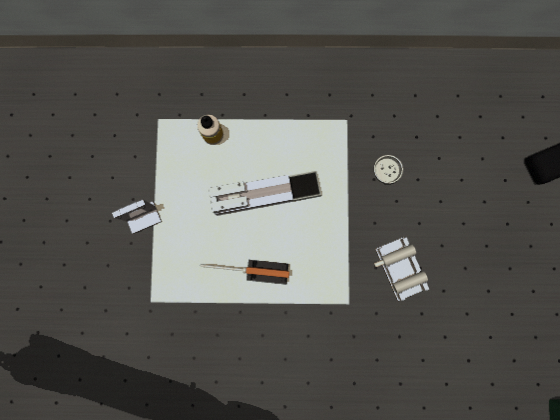

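View pics/scene.png

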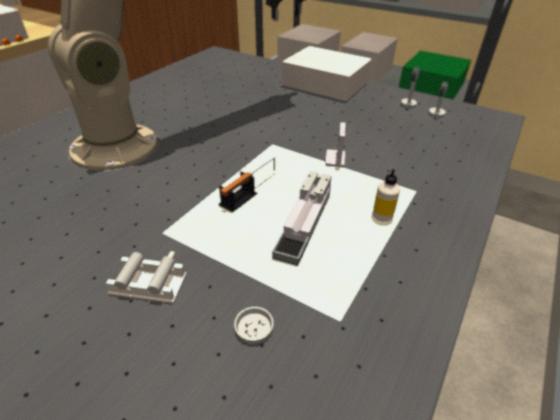

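The top view shows the fixture at about (265,192), tray at its right end (305,185) and cover and stop at its left (228,197). The pick is at (268,271) with its hook to the left (203,265). The rack is at (402,268), with the nosed rod in the upper place and its nose at (378,264). The dish is at (388,169), the bottle at (210,128) and the bracket at (137,215).

```bash
cat > h.py <<'E'
import numpy as np,cv2
from rig import ctrl, vision, status
def cloud(name,d,o=None):
    c=vision.camera_info(name);K=np.array([[c['fx'],0,c['cx']],[0,c['fy'],c['cy']],[0,0,1]])
    v,u=np.mgrid[:d.shape[0],:d.shape[1]]
    n=cv2.undistortPoints(np.stack([u,v],-1).reshape(-1,1,2).astype(float),K,np.array(c['D'])).reshape(*d.shape,2)
    P=np.dstack([n[...,0]*d,n[...,1]*d,d])
    if name=='wrist':
        T=np.eye(4);T[:3,:3]=o['tool_rot'];T[:3,3]=o['ee_pos'];E=T@c['hand_eye']
    else:E=c['extrinsics']
    W=P@E[:3,:3].T+E[:3,3];W[d==0]=np.nan
    return W
def proj(name,X,o=None):
    c=vision.camera_info(name);K=np.array([[c['fx'],0,c['cx']],[0,c['fy'],c['cy']],[0,0,1]])
    if name=='wrist':
        T=np.eye(4);T[:3,:3]=o['tool_rot'];T[:3,3]=o['ee_pos'];E=T@c['hand_eye']
    else:E=c['extrinsics']
    E=np.linalg.inv(E)
    return cv2.projectPoints(np.atleast_2d(X).astype(float),cv2.Rodrigues(E[:3,:3])[0],E[:3,3],K,np.array(c['D']))[0].reshape(-1,2)
E
python3 - <<'E'
from h import *
W=cloud('top',np.load('pics/top.npy'))
def rect(nm,u0,v0,u1,v1,lo,hi):
    R=W[v0:v1,u0:u1].reshape(-1,3);R=R[(R[:,2]>lo)&(R[:,2]<hi)]
    (c,s,a)=cv2.minAreaRect((R[:,:2]*1000).astype(np.float32));q=R[:,:2]-R[:,:2].mean(0);w,V=np.linalg.eigh(q.T@q)
    print(nm,len(R),'c',np.round(c,1),'s',np.round(s,1),'a',round(a,1),'pca',np.round(np.degrees(np.arctan2(V[1,1],V[0,1])),1),'zmed',np.median(R[:,2]).round(4))
rect('bench',100,320,180,360,-.1,.1)
rect('fix block top',200,165,330,225,.032,.04)
rect('fixall',200,165,330,225,.018,.08)
rect('cover',200,165,330,225,.055,.075)
rect('handle',235,250,300,295,.05,.062)
rect('shaft',190,250,250,295,.03,.062)
rect('base',235,250,300,295,.003,.012)
rect('rods',365,230,435,305,.035,.06)
rect('rod1',365,235,420,272,.033,.06)
rect('rod2',388,269,435,305,.033,.06)
rect('rackbase',365,230,435,305,.003,.06)
rect('dish',365,150,410,190,.005,.06)
rect('bottle',190,105,230,150,.005,.2)
rect('bracket',105,190,170,240,.005,.2)
E
```

```text
bench 3182 c [286.2 269.3] s [ 85.1 179.9] a 0.7 pca 90.4 zmed 0.0002
fix block top 1027 c [606.7  25.7] s [ 56.7 173.8] a 11.5 pca 103.8 zmed 0.0358
fixall 2297 c [613.1  -5.7] s [ 57. 240.] a 11.2 pca 102.1 zmed 0.0367
cover 723 c [597.   74.7] s [54.2 76.1] a 10.9 pca 100.9 zmed 0.0636
handle 380 c [ 4.388e+02 -2.000e-01] s [113.6  38.4] a 83.9 pca 84.5 zmed 0.0551
shaft 170 c [436.9  77.4] s [ 37.6 105.4] a 5.2 pca 83.2 zmed 0.0514
base 744 c [437.3 -10.5] s [ 97.1 143.1] a 0.6 pca 90.1 zmed 0.0054
rods 778 c [ 445.9 -296.9] s [ 99.2 105.4] a 9.3 pca -150.7 zmed 0.0424
rod1 431 c [ 477.6 -285.5] s [64.6 92.1] a 6.9 pca 112.2 zmed 0.0421
rod2 400 c [ 419.9 -316.9] s [66.1 73.5] a 14.3 pca 110.9 zmed 0.0421
rackbase 2392 c [ 452.3 -305.6] s [155.3 164.9] a 89.1 pca -156.2 zmed 0.0194
dish 375 c [ 669.  -278.2] s [82.3 94.5] a 2.5 pca 112.1 zmed 0.0095
bottle 580 c [769.6 126.5] s [88.1 90.2] a 2.1 pca 173.8 zmed 0.0804
bracket 977 c [556.6 283.9] s [107.  140.5] a 5.1 pca 116.1 zmed 0.02
```

```bash
cat > to.py <<'E'
# prints turn and shift in tool axes to reach world x y z, tool x axis at yaw (deg), tool down
import sys,numpy as np
from scipy.spatial.transform import Rotation as R
from rig import ctrl, vision, status
def show(x,y,z,yaw,o=None):
    o=o or status.get_obs();a=np.radians(yaw);c,s=np.cos(a),np.sin(a)
    T=np.array([[c,s,0],[s,-c,0],[0,0,-1]]);M=np.array(o['tool_rot'])
    d=M.T@(np.array([x,y,z])-o['ee_pos'])
    print('turn',np.round(R.from_matrix(M.T@T).as_rotvec(degrees=True),2),'shift',np.round(d,4),'len',np.linalg.norm(d).round(3))
if __name__=='__main__':show(*map(float,sys.argv[1:]))
E
python3 to.py .42 .28 .27 125; python3 to.py .52 -.02 .27 92
```

```text
turn [-1.000e-01  3.000e-02  3.537e+01] shift [-0.3015 -0.2198 -0.0202] len 0.374
turn [-9.000e-02  6.000e-02  6.837e+01] shift [-0.4965 -0.4687 -0.0198] len 0.683
```

The rows are not in the units I measure in: turns go in shares of 2 rad. I convert before sending: 35 degrees / 114.5916 = 0.3054.

```bash
python3 nudge.py '[{"wz":0.0436, "x":-0.03, "y":-0.022, "z":-0.01, "aperture":0.085}, {"wz":0.0873, "x":-0.062, "y":-0.045, "z":-0.02, "aperture":0.085}, {"wz":0.1309, "x":-0.093, "y":-0.068, "z":-0.02, "aperture":0.085}, {"wz":0.1745, "x":-0.125, "y":-0.092, "z":-0.02, "aperture":0.085}, {"wz":0.2182, "x":-0.157, "y":-0.115, "z":-0.02, "aperture":0.085}, {"wz":0.2531, "x":-0.19, "y":-0.138, "z":-0.02, "aperture":0.085}, {"wz":0.2793, "x":-0.222, "y":-0.162, "z":-0.02, "aperture":0.085}, {"wz":0.3054, "x":-0.254, "y":-0.185, "z":-0.02, "aperture":0.085}]'; python3 to.py .52 -.02 .27 92
```

```text
time: 0.77
ee_pos: [0.3877, 0.327, 0.2701]
tool_rot: [[-0.576, 0.817, -0.0], [0.817, 0.576, -0.0], [0.0, -0.0, -1.0]]
force: [0.3, 1.2, 0.3]
width: 0.0853
grasp_force: 0.0
turn [-3.00e-02 -0.00e+00  3.32e+01] shift [-3.598e-01 -9.190e-02  1.000e-04] len 0.371
```

Converted, 33 degrees / 114.5916 = 0.288.

```bash
python3 nudge.py '[{"wz":0.0349, "x":-0.04, "y":-0.01, "aperture":0.085}, {"wz":0.0698, "x":-0.08, "y":-0.02, "aperture":0.085}, {"wz":0.1047, "x":-0.12, "y":-0.03, "aperture":0.085}, {"wz":0.1396, "x":-0.16, "y":-0.04, "aperture":0.085}, {"wz":0.1745, "x":-0.2, "y":-0.05, "aperture":0.085}, {"wz":0.2182, "x":-0.24, "y":-0.06, "aperture":0.085}, {"wz":0.2531, "x":-0.28, "y":-0.07, "aperture":0.085}, {"wz":0.288, "x":-0.31, "y":-0.08, "aperture":0.085}]' && python3 nudge.py '[{"aperture":0.085}]'
python3 - <<'E'
from h import *
o=status.get_obs();p,d=vision.snapshot('wrist');cv2.imwrite('pics/w1.png',p);np.save('pics/w1.npy',d);np.savez('pics/w1o.npz',ee_pos=o['ee_pos'],tool_rot=o['tool_rot']);print(np.abs(o['qvel']).max())
E
```

```text
time: 1.43
ee_pos: [0.5018, 0.0263, 0.2703]
tool_rot: [[-0.035, 0.999, 0.0], [0.999, 0.035, -0.001], [-0.001, 0.0, -1.0]]
force: [0.5, 0.5, -0.2]
width: 0.0847
grasp_force: 0.0
time: 1.52
ee_pos: [0.5022, 0.0217, 0.2704]
tool_rot: [[-0.026, 1.0, 0.001], [1.0, 0.026, -0.003], [-0.003, 0.001, -1.0]]
force: [-0.3, -0.2, 0.1]
width: 0.0848
grasp_force: 0.0
5.367402470570068
```

View pics/w1.png

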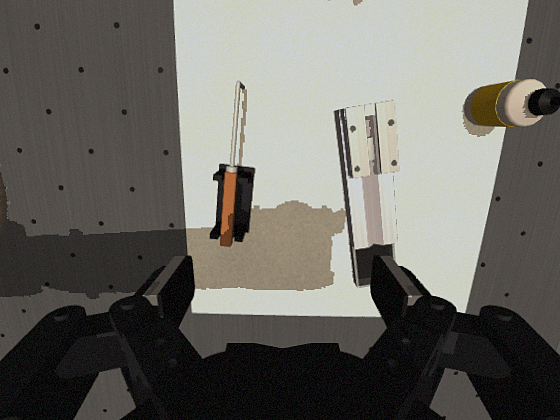

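The wrist view shows the pick handle around (230,205), with its hook at the top at (240,83). The fixture cover is at (370,140), the open groove at (373,205) and the tray at (375,265). I'll take a settled frame and measure from it.

```bash
python3 nudge.py '[{"aperture":0.085}]' >/dev/null
python3 - <<'E'
from h import *
o=status.get_obs();p,d=vision.snapshot('wrist');print(o['ee_pos'],np.abs(o['qvel']).max())
cv2.imwrite('pics/w2.png',p);np.save('pics/w2.npy',d);np.savez('pics/w2o.npz',ee_pos=o['ee_pos'],tool_rot=o['tool_rot'])
W=cloud('wrist',d,o)
def rect(nm,u0,v0,u1,v1,lo,hi,mask=None):
    m=(W[...,2]>lo)&(W[...,2]<hi);k=np.zeros_like(m);k[v0:v1,u0:u1]=1;m&=k
    if mask is not None:m&=mask
    R=W[m]
    (c,s,a)=cv2.minAreaRect((R[:,:2]*1000).astype(np.float32));q=R[:,:2]-R[:,:2].mean(0);w,V=np.linalg.eigh(q.T@q)
    l=q@V[:,1]; 
    print(nm,len(R),'mean',np.round(R[:,:2].mean(0)*1000,1),'c',np.round(c,1),'s',np.round(s,1),'a',round(a,1),'pca',np.round(np.degrees(np.arctan2(V[1,1],V[0,1]))%180,2),'zmed',np.median(R[:,2]).round(4),'ext',np.ptp(l).round(4))
hsv=cv2.cvtColor(p,cv2.COLOR_BGR2HSV);org=(hsv[...,0]<18)&(hsv[...,1]>120)
rect('bench',420,180,460,250,-.1,.1)
rect('handle',200,150,260,260,.048,.07,org)
rect('shaft',225,70,255,168,.044,.07)
rect('rest',200,150,260,260,.003,.046)
rect('cover',325,90,410,185,.058,.07)
rect('blocktop',325,90,410,260,.031,.039)
rect('fixall',325,90,410,295,.015,.08)
# slot scan: depth below cover along slot
E
```

```text
[0.50104617 0.02964595 0.26991907] 2.193865946107168
bench 2793 mean [719.7 -12.7] c [720.8 -14.2] s [ 57.7 108.4] a 9.7 pca 103.99 zmed 0.0001 ext 0.1123
handle 892 mean [439.3  -7.8] c [440.8  -9.8] s [90.9 30.6] a 83.5 pca 84.67 zmed 0.0543 ext 0.0908
shaft 365 mean [448.4  92.2] c [448.1  91.2] s [86.3  5.1] a 84.9 pca 84.79 zmed 0.0498 ext 0.0863
rest 1453 mean [443.1  -8. ] c [439.2  -4.7] s [94.8 46.3] a 84.7 pca 84.63 zmed 0.0058 ext 0.0948
cover 2825 mean [597.4  78.5] c [598.2  75.9] s [53.9 76.6] a 11.7 pca 103.32 zmed 0.0628 ext 0.078
blocktop 3101 mean [612.    3.2] c [607.7  27.7] s [ 57.6 175. ] a 11.1 pca 103.06 zmed 0.0348 ext 0.1761
fixall 7496 mean [604.   33.1] c [614.   -4.8] s [ 57.6 241.4] a 11.2 pca 100.87 zmed 0.0356 ext 0.2416
```

```bash
python3 to.py .4402 .003 .11 84.75; python3 -c "
from rig import ctrl, vision, status;o=status.get_obs();print(o['force'],o['qvel'].max() if hasattr(o['qvel'],'max') else o['qvel'])"
```

```text
turn [-0.06 -0.01  7.7 ] shift [-0.0253 -0.0617  0.1599] len 0.173
[0.36432267 0.15440259 0.07887673] 0.035613818824561945
```

Converted, 7.7 degrees / 114.5916 = 0.0672.

```bash
python3 nudge.py '[{"wz":0.0175, "x":-0.005, "y":-0.013, "z":0.035, "aperture":0.06}, {"wz":0.0349, "x":-0.011, "y":-0.026, "z":0.07, "aperture":0.06}, {"wz":0.0524, "x":-0.017, "y":-0.04, "z":0.105, "aperture":0.06}, {"wz":0.0672, "x":-0.022, "y":-0.054, "z":0.14, "aperture":0.06}, {"wz":0.0672, "x":-0.0253, "y":-0.0617, "z":0.16, "aperture":0.06}, {"wz":0.0672, "x":-0.0253, "y":-0.0617, "z":0.16, "aperture":0.06}, {"wz":0.0672, "x":-0.0253, "y":-0.0617, "z":0.16, "aperture":0.06}]' ; python3 to.py .4402 .003 .048 84.75
```

```text
time: 2.28
ee_pos: [0.4401, 0.0034, 0.1101]
tool_rot: [[0.09, 0.996, -0.002], [0.996, -0.09, -0.0], [-0.0, -0.002, -1.0]]
force: [0.3, -0.9, 0.6]
width: 0.0601
grasp_force: 0.0
turn [-0.1   0.02  0.07] shift [-0.0004  0.0003  0.0621] len 0.062
```

```bash
python3 nudge.py '[{"z":0.03, "aperture":0.06}, {"z":0.055, "aperture":0.06}, {"z":0.062, "aperture":0.06}, {"z":0.062, "aperture":0.04}, {"z":0.062, "aperture":0.03}, {"z":0.062, "aperture":0.012}, {"z":0.062, "aperture":0.01}, {"z":0.062, "aperture":0.01}]' 60; python3 nudge.py '[{"aperture":0.008}, {"aperture":0.008}]'
```

```text
time: 2.95
ee_pos: [0.4421, 0.0024, 0.05]
tool_rot: [[0.093, 0.996, 0.003], [0.996, -0.093, 0.001], [0.001, 0.003, -1.0]]
force: [-1.6, 0.5, 6.3]
width: 0.0129
grasp_force: 58.8
time: 3.12
ee_pos: [0.4421, 0.0024, 0.05]
tool_rot: [[0.093, 0.996, 0.003], [0.996, -0.093, 0.001], [0.001, 0.003, -1.0]]
force: [-0.2, -0.1, 6.3]
width: 0.013
grasp_force: 58.8
```

```bash
python3 nudge.py '[{"z":-0.01, "aperture":0.008}, {"z":-0.03, "aperture":0.008}, {"z":-0.06, "aperture":0.008}, {"z":-0.1, "aperture":0.008}, {"z":-0.1, "aperture":0.008}, {"z":-0.1, "aperture":0.008}]'
python3 - <<'E'
from h import *
from to import show
o=status.get_obs();p,d=vision.snapshot('wrist');W=cloud('wrist',d,o);cv2.imwrite('pics/w3.png',p)
T=(W-o['ee_pos'])@np.array(o['tool_rot'])  # tool coords
m=(T[...,0]>.02)&(T[...,0]<.16)&(abs(T[...,1])<.03)&(T[...,2]>-.03)&(T[...,2]<.06)
for a in np.arange(.02,.16,.01):
    k=m&(T[...,0]>=a)&(T[...,0]<a+.01)
    if k.sum():print(a.round(2),k.sum(),np.round(np.median(T[k],0)*1000,1),np.round([np.nanmax(T[k][:,2])*1000,T[k][:,0].max()*1000],1))
show(.6194,-.0334,.15,101.2,o)
E
```

```text
time: 3.62
ee_pos: [0.4425, 0.0023, 0.1514]
tool_rot: [[0.093, 0.996, 0.006], [0.996, -0.093, 0.002], [0.003, 0.006, -1.0]]
force: [-0.0, 0.6, -1.2]
width: 0.0129
grasp_force: 58.7
0.02 727 [25.1 -0.5 -4.4] [-1.7 30. ]
0.03 836 [35.1 -0.5 -3.3] [ 8.7 40. ]
0.04 280 [45.1 -0.1  0.4] [ 2.9 50. ]
0.05 293 [55.  -0.5  0.3] [ 2.8 59.8]
0.06 311 [65.2 -0.1  0.3] [ 2.5 69.9]
0.07 313 [75.2 -0.5  0.2] [ 2.5 80. ]
0.08 352 [85.2 -0.5  0.3] [ 3.7 90. ]
0.09 393 [95.1 -0.5  0.3] [  3.5 100. ]
0.1 414 [ 1.05e+02 -1.00e-01  4.00e-01] [  3.1 109.9]
0.11 125 [ 1.116e+02 -1.000e-01  4.000e-01] [  2.9 113.4]
turn [  0.35  -0.11 -16.54] shift [-0.0191  0.1794  0.0024] len 0.18
```

View pics/w3.png

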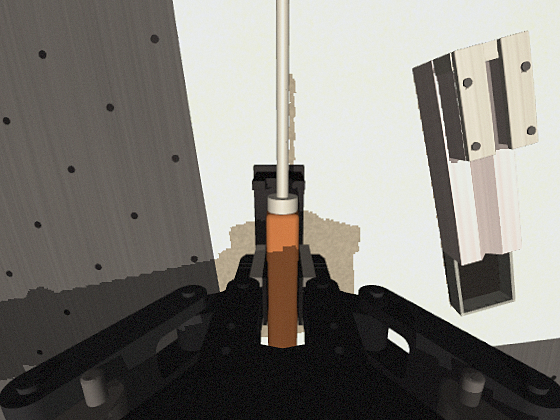

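The pick is straight in the grip: shaft 0.3 mm off the tool's centre line, axis about 2.8 mm below the TCP. Next I carry it over the far end of the slot.

Converted, -16.5 degrees / 114.5916 = -0.144.

```bash
python3 nudge.py '[{"wz":-0.0262, "x":-0.003, "y":0.03, "aperture":0.008}, {"wz":-0.0524, "x":-0.006, "y":0.065, "aperture":0.008}, {"wz":-0.0873, "x":-0.01, "y":0.1, "aperture":0.008}, {"wz":-0.1134, "x":-0.015, "y":0.135, "aperture":0.008}, {"wx":0.0031, "wy":-0.0009, "wz":-0.144, "x":-0.0191, "y":0.165, "z":0.002, "aperture":0.008}, {"wx":0.0031, "wy":-0.0009, "wz":-0.144, "x":-0.0191, "y":0.1794, "z":0.002, "aperture":0.008}, {"wx":0.0031, "wy":-0.0009, "wz":-0.144, "x":-0.0191, "y":0.1794, "z":0.002, "aperture":0.008}, {"wx":0.0031, "wy":-0.0009, "wz":-0.144, "x":-0.0191, "y":0.1794, "z":0.002, "aperture":0.008}]'; python3 nudge.py '[{"aperture":0.008}, {"aperture":0.008}]';python3 - <<'E'
from h import *
from to import show
o=status.get_obs();p,d=vision.snapshot('wrist');q,e=vision.snapshot('top');cv2.imwrite('pics/w4.png',p)
show(.6194,-.0334,.15,101.2,o)
M=np.array(o['tool_rot']);tip=M@[.13,0,.0428]+o['ee_pos']; print('tip',tip)
W=cloud('top',e);m=(W[...,2]>.12)&(W[...,2]<.16);m[:, :180]=0;m[:,330:]=0
# shaft points in fixture frame
a=np.radians(101.2);ux=np.array([np.cos(a),np.sin(a)]);uy=np.array([-np.sin(a),np.cos(a)]);F=np.array([.606,.0343])
Q=W[m];f=np.c_[(Q[:,:2]-F)@ux,(Q[:,:2]-F)@uy,Q[:,2]]*1000
for x in range(-60,80,10):
    k=(f[:,0]>x)&(f[:,0]<=x+10)
    if k.sum():print(x,k.sum(),np.round(np.median(f[k],0),1))
print('far end',np.sort(f[f[:,0]<90][:,0])[-8:])
c=cv2.resize(q[160:230,180:340],None,fx=5,fy=5,interpolation=cv2.INTER_CUBIC)
w=p[0:260,150:410];w=cv2.resize(w,(350,350));cv2.imwrite('pics/c4.png',np.vstack([c,np.hstack([w,np.zeros((350,450,3),np.uint8)])])[:600])
E
```

```text
time: 4.33
ee_pos: [0.6168, -0.0342, 0.1442]
tool_rot: [[-0.193, 0.981, -0.01], [0.981, 0.193, -0.003], [-0.001, -0.01, -1.0]]
force: [-0.3, -0.5, -1.4]
width: 0.0127
grasp_force: 58.8
time: 4.5
ee_pos: [0.6164, -0.0334, 0.1458]
tool_rot: [[-0.193, 0.981, -0.007], [0.981, 0.193, -0.002], [-0.0, -0.008, -1.0]]
force: [-1.1, 0.2, -1.2]
width: 0.0123
grasp_force: 58.8
turn [-0.44  0.02 -0.05] shift [-0.0006  0.0029 -0.0042] len 0.005
tip [0.59090805 0.09405556 0.10295419]
50 11 [  53.5 -157.1  125.3]
60 3 [ 60.7   5.3 147.1]
far end [54.67299174 55.0068046  55.36541882 58.70103263 58.86974924 60.18788963
 60.73441008 61.94834033]
```

View pics/c4.png

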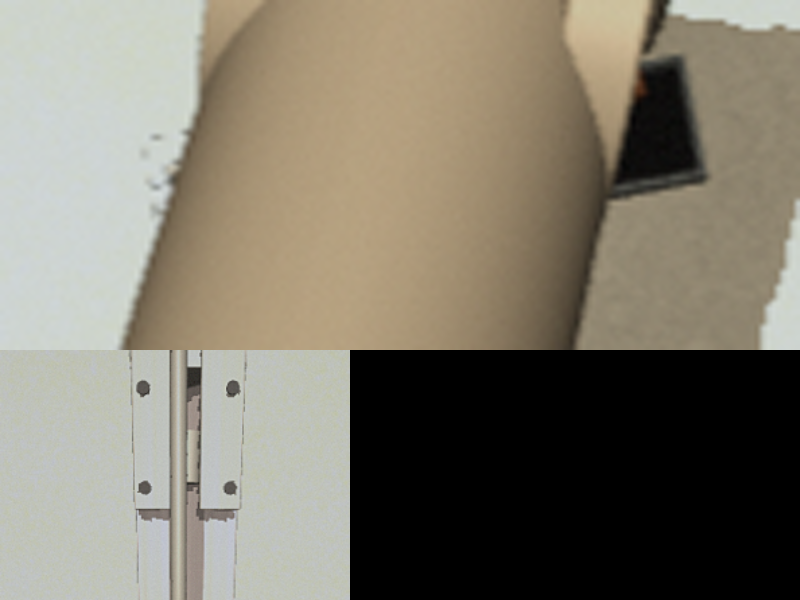

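The top view is blocked by the arm. The wrist crop shows the slot, with the dowel's end in it at crop (193,430-485) right of the shaft. I'll measure the slot and dowel from the wrist depth, and the hook from the scene camera.

Run:
```python
from h import *
o=status.get_obs();p,d=vision.snapshot('wrist');W=cloud('wrist',d,o);print(o['ee_pos'])
M=np.array(o['tool_rot']);T=(W-o['ee_pos'])@M
z=W[...,2]
for x in np.arange(-.02,.11,.01):
    s=(T[...,0]>x)&(T[...,0]<x+.01)&(abs(T[...,1])<.05)
    k=s&(z>.058)&(z<.068); b=s&(z>.03)&(z<.04)
    y=np.sort(T[k][:,1])*1000;yb=np.sort(T[b][:,1])*1000
    if len(y)>20:
        g=np.diff(y);i=g.argmax();print('cover',x.round(3),y[[0,-1]].round(1),'mid',((y[1]+y[-2])/2).round(1),'slot',y[i].round(1),y[i+1].round(1))
    if len(yb)>20:print('block',x.round(3),yb[[1,-2]].round(1),((yb[1]+yb[-2])/2).round(1))
# under slot right of shaft
a=np.radians(101.2);ux=np.array([np.cos(a),np.sin(a)]);uy=np.array([-np.sin(a),np.cos(a)]);F=np.array([.606,.0343])
f=np.dstack([(W[...,:2]-F)@ux,(W[...,:2]-F)@uy,z])*1000
for x in range(0,80,4):
    k=(f[...,0]>x)&(f[...,0]<=x+4)&(abs(f[...,1])<5)&(f[...,2]<57)
    if k.sum():print('slot',x,k.sum(),np.round(np.percentile(f[k][:,2],[10,50,90]),1))
print('tip fix',((M@[.13,0,.0428]+o['ee_pos'])[:2]-F)@np.c_[ux,uy]*1000)
q,e=vision.snapshot('scene')
uv=proj('scene',[M@[.13,0,.0428]+o['ee_pos'],[.5942,.0941,.063]]);print(uv)
c=q[130:230,260:360];cv2.imwrite('pics/s4.png',cv2.resize(c,(600,600),interpolation=cv2.INTER_CUBIC))
```

```text
[ 0.61677485 -0.03322276  0.14637622]
block -0.02 [-23.6  31.9] 4.2
block -0.01 [-24.1  31.6] 3.8
block 0.0 [-23.9  32. ] 4.0
block 0.01 [-23.6  31.7] 4.1
block 0.02 [-24.1  32. ] 3.9
block 0.03 [-23.9  31.8] 3.9
block 0.04 [-23.6  32.1] 4.3
block 0.05 [-24.1  31.9] 3.9
block 0.06 [-23.9  31.5] 3.8
cover 0.07 [-22.2  29.4] mid 3.6 slot -4.3 10.1
block 0.07 [-23.6  31.2] 3.8
cover 0.08 [-22.   29.2] mid 3.6 slot -4.2 10.0
block 0.08 [ 5.5 10.9] 8.2
cover 0.09 [-22.4  29.4] mid 3.5 slot -4.8 9.9
cover 0.1 [-22.1  29.5] mid 3.7 slot -4.7 9.7
slot 0 25 [26.6 28.6 30.4]
slot 4 30 [26.9 28.6 29.9]
slot 8 25 [27.2 28.3 30. ]
slot 12 28 [26.9 28.5 30.2]
slot 16 39 [27.  37.9 45. ]
slot 20 35 [43.2 44.5 45.3]
slot 24 36 [43.6 44.6 45.5]
slot 28 36 [43.4 44.3 45.1]
slot 32 36 [43.5 44.4 45.6]
slot 36 36 [43.7 44.7 45.6]
slot 40 38 [43.8 44.7 45.7]
slot 44 8 [28.5 29.1 34.5]
slot 48 29 [26.4 28.2 29.8]
slot 52 29 [25.9 28.1 29.2]
slot 56 25 [26.5 28.1 29.4]
slot 60 23 [27.6 28.3 29.3]
slot 64 52 [27.3 31.6 47.9]
slot 68 51 [34.  47.5 56.1]
tip fix [61.66070568  2.76382713]
[[318.37872388 160.84579399]
 [318.25947153 176.23386344]]
```

View pics/s4.png

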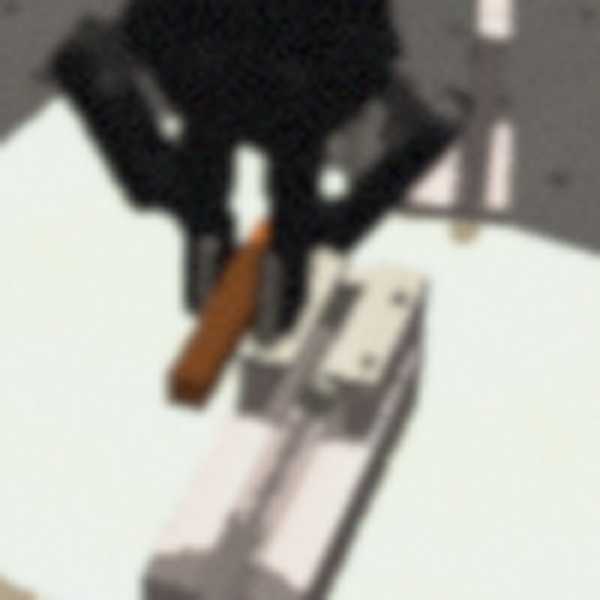

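The slot centre is at tool y ≈ +3.9 mm and the dowel spans fixture x ≈ 18–44, with the stop at 68. So I aim the hook at x ≈ 57, shifting +4.1 mm sideways and -4.5 mm along.

Converted, -0.44 degrees / 114.5916 = -0.0038.

```bash
python3 nudge.py '[{"wx":-0.0038, "x":-0.0045, "y":0.0041, "aperture":0.008}, {"wx":-0.0038, "x":-0.0045, "y":0.0041, "aperture":0.008}, {"wx":-0.0038, "x":-0.0045, "y":0.0041, "aperture":0.008}, {"wx":-0.0038, "x":-0.0045, "y":0.0041, "aperture":0.008}]'
python3 - <<'E'
from h import *
o=status.get_obs();p,d=vision.snapshot('wrist');W=cloud('wrist',d,o)
M=np.array(o['tool_rot']);T=(W-o['ee_pos'])@M;z=W[...,2]
for x in np.arange(.06,.11,.01):
    s=(T[...,0]>x)&(T[...,0]<x+.01)&(abs(T[...,1])<.05)
    y=np.sort(T[s&(z>.058)&(z<.068)][:,1])*1000;h=T[s&(z>.12)]*1000
    if len(y)>20:print(x.round(2),'cover mid',((y[1]+y[-2])/2).round(1),'shaft',np.median(h,0).round(1))
a=np.radians(101.2);ux=np.array([np.cos(a),np.sin(a)]);uy=np.array([-np.sin(a),np.cos(a)]);F=np.array([.606,.0343])
print(o['ee_pos'],M[:,2],'tip fix',((M@[.13,0,.0428]+o['ee_pos'])[:2]-F)@np.c_[ux,uy]*1000)
E
```

```text
time: 5.03
ee_pos: [0.6224, -0.0374, 0.1463]
tool_rot: [[-0.193, 0.981, 0.002], [0.981, 0.193, -0.001], [-0.001, 0.001, -1.0]]
force: [-0.0, -0.1, -1.4]
width: 0.0129
grasp_force: 58.8
0.07 cover mid -1.9 shaft [75.  -0.4  0.4]
0.08 cover mid -2.0 shaft [85.  -0.4  0.4]
0.09 cover mid -2.0 shaft [95.  -0.4  0.4]
0.1 cover mid -1.9 shaft [105.   -0.4   0.5]
[ 0.62238179 -0.0373784   0.14630585] [ 1.54202169e-03 -5.99267468e-04 -9.99998632e-01] tip fix [56.46670816 -2.32910846]
```

```bash
cat > m.py <<'E'
from h import *
o=status.get_obs();p,d=vision.snapshot('wrist');W=cloud('wrist',d,o)
M=np.array(o['tool_rot']);T=(W-o['ee_pos'])@M;z=W[...,2]
for x in np.arange(.05,.11,.02):
    s=(T[...,0]>x)&(T[...,0]<x+.01)&(abs(T[...,1])<.05)
    y=np.sort(T[s&(z>.058)&(z<.0645)][:,1])*1000;h=T[s&(T[...,2]>-.005)&(T[...,2]<.0025)&(abs(T[...,1])<.006)]*1000
    if len(y)>20:print(x.round(2),'cover mid',((y[1]+y[-2])/2).round(1),'shaft',np.median(h,0).round(1))
a=np.radians(101.2);ux=np.array([np.cos(a),np.sin(a)]);uy=np.array([-np.sin(a),np.cos(a)]);F=np.array([.606,.0343])
print(o['ee_pos'],M[:,2],'tip fix',((M@[.13,0,.0428]+o['ee_pos'])[:2]-F)@np.c_[ux,uy]*1000)
E
python3 nudge.py '[{"y":-0.0018, "aperture":0.008}, {"y":-0.0018, "aperture":0.008}, {"y":-0.0018, "aperture":0.008}, {"y":-0.0018, "aperture":0.008}, {"y":-0.0018, "aperture":0.008}]'; python3 m.py
```

```text
time: 5.5
ee_pos: [0.6206, -0.0375, 0.1462]
tool_rot: [[-0.194, 0.981, 0.001], [0.981, 0.194, -0.001], [-0.001, 0.001, -1.0]]
force: [-0.3, 0.1, -1.2]
width: 0.0128
grasp_force: 58.8
0.07 cover mid -0.1 shaft [75.  -0.4  0.4]
0.09 cover mid -0.2 shaft [95.1 -0.4  0.4]
[ 0.62060082 -0.03750034  0.14623724] [ 1.46231204e-03 -5.36506952e-04 -9.99998787e-01] tip fix [56.69635608 -0.50971552]
```

```bash
python3 nudge.py '[{"z":0.012, "aperture":0.008}, {"z":0.024, "aperture":0.008}, {"z":0.034, "aperture":0.008}, {"z":0.034, "aperture":0.008}, {"z":0.034, "aperture":0.008}]'; python3 m.py
```

```text
time: 5.97
ee_pos: [0.6198, -0.0375, 0.1107]
tool_rot: [[-0.194, 0.981, -0.001], [0.981, 0.194, -0.001], [-0.001, -0.001, -1.0]]
force: [0.7, -0.6, -0.2]
width: 0.0127
grasp_force: 58.8
0.07 cover mid 0.6 shaft [75.  -0.4  0.3]
0.09 cover mid 0.9 shaft [95.  -0.4  0.4]
[ 0.61977882 -0.03749064  0.11072876] [-1.26872976e-03 -8.28004873e-04 -9.99998852e-01] tip fix [56.87601082  0.40194058]
```

```bash
python3 nudge.py '[{"y":0.0008, "z":0.004, "aperture":0.008}, {"y":0.0008, "z":0.01, "aperture":0.008}, {"y":0.0008, "z":0.016, "aperture":0.008}, {"y":0.0008, "z":0.022, "aperture":0.008}, {"y":0.0008, "z":0.028, "aperture":0.008}, {"y":0.0008, "z":0.034, "aperture":0.008}, {"y":0.0008, "z":0.037, "aperture":0.008}, {"y":0.0008, "z":0.037, "aperture":0.008}]'; python3 m.py
```

```text
time: 6.68
ee_pos: [0.6209, -0.0374, 0.0741]
tool_rot: [[-0.194, 0.981, -0.0], [0.981, 0.194, -0.001], [-0.001, -0.0, -1.0]]
force: [0.1, 0.2, -0.8]
width: 0.0131
grasp_force: 58.8
0.07 cover mid -0.4 shaft [74.9 -0.4  0.3]
0.09 cover mid -0.2 shaft [95.1 -0.4  0.4]
[ 0.6208885  -0.03740933  0.07412005] [-1.80320008e-04 -6.71325330e-04 -9.99999758e-01] tip fix [56.7377581  -0.75564155]
```

```bash
python3 nudge.py '[{"x":-0.005, "aperture":0.008}, {"x":-0.011, "aperture":0.008}, {"x":-0.018, "aperture":0.008}, {"x":-0.026, "aperture":0.008}, {"x":-0.035, "aperture":0.008}, {"x":-0.045, "aperture":0.008}, {"x":-0.055, "aperture":0.008}, {"x":-0.065, "aperture":0.008}]'; python3 m.py;  python3 nudge.py '[{"x":-0.01, "aperture":0.008}, {"x":-0.02, "aperture":0.008}, {"x":-0.03, "aperture":0.008}, {"x":-0.04, "aperture":0.008}, {"x":-0.05, "aperture":0.008}, {"x":-0.057, "aperture":0.008}, {"x":-0.064, "aperture":0.008}, {"x":-0.07, "aperture":0.008}]'; python3 m.py|tail -1
```

```text
time: 7.4
ee_pos: [0.6343, -0.1026, 0.0754]
tool_rot: [[-0.193, 0.981, 0.002], [0.981, 0.193, -0.001], [-0.001, 0.001, -1.0]]
force: [0.2, 0.6, -1.0]
width: 0.0127
grasp_force: 58.8
[ 0.63427736 -0.10262812  0.07538354] [ 1.65160435e-03 -6.95505123e-04 -9.99998394e-01] tip fix [-9.85586563 -1.36099996]
time: 8.12
ee_pos: [0.6477, -0.1707, 0.0753]
tool_rot: [[-0.193, 0.981, 0.001], [0.981, 0.193, -0.001], [-0.001, 0.001, -1.0]]
force: [0.6, 0.5, -1.7]
width: 0.013
grasp_force: 58.8
[ 0.64772998 -0.17074025  0.07533956] [ 1.42839562e-03 -6.04558333e-04 -9.99998797e-01] tip fix [-79.27805624  -1.28961162]
```

```bash
python3 nudge.py '[{"x":-0.004, "y":0.0005, "aperture":0.008}, {"x":-0.008, "y":0.0005, "aperture":0.008}, {"x":-0.012, "y":0.0005, "aperture":0.008}, {"x":-0.016, "y":0.0005, "aperture":0.008}, {"x":-0.02, "y":0.0005, "aperture":0.008}, {"x":-0.02, "y":0.0005, "aperture":0.008}, {"x":-0.02, "y":0.0005, "aperture":0.008}]'; python3 m.py|tail -1
python3 - <<'E'
from h import *
q,e=vision.snapshot('scene');p,d=vision.snapshot('wrist');o=status.get_obs()
c=cv2.resize(q[140:280,240:380],(420,420),interpolation=cv2.INTER_CUBIC);w=p[:,130:430]
cv2.imwrite('pics/s5.png',np.hstack([c,w]))
E
```

```text
time: 8.75
ee_pos: [0.6519, -0.1899, 0.0754]
tool_rot: [[-0.193, 0.981, 0.001], [0.981, 0.193, -0.001], [-0.001, 0.001, -1.0]]
force: [0.4, -0.4, -0.4]
width: 0.0127
grasp_force: 58.8
[ 0.65191726 -0.18989311  0.07537379] [ 1.42958633e-03 -8.36207742e-04 -9.99998629e-01] tip fix [-98.8892708   -1.71249876]
```

View pics/s5.png

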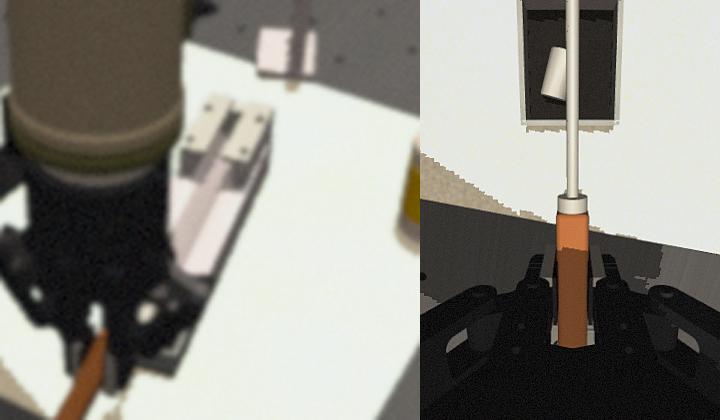

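The dowel lies in the tray at about (555,75) in the wrist view. I lift off and take the pick home.

```bash
python3 nudge.py '[{"z":-0.02, "aperture":0.008}, {"z":-0.045, "aperture":0.008}, {"z":-0.07, "aperture":0.008}, {"z":-0.07, "aperture":0.008}]'; python3 to.py .4403 .0024 .14 84.7
```

```text
time: 9.23
ee_pos: [0.6543, -0.1903, 0.1514]
tool_rot: [[-0.194, 0.981, 0.009], [0.981, 0.194, -0.003], [-0.004, 0.009, -1.0]]
force: [0.6, -1.6, -0.5]
width: 0.0129
grasp_force: 58.8
turn [ 0.54  0.18 16.48] shift [ 0.2306 -0.1727  0.0089] len 0.288
```

Converted, 16.5 degrees / 114.5916 = 0.144.

```bash
python3 nudge.py '[{"wz":0.0175, "x":0.028, "y":-0.021, "aperture":0.008}, {"wz":0.0349, "x":0.056, "y":-0.042, "z":0.002, "aperture":0.008}, {"wz":0.0524, "x":0.084, "y":-0.063, "z":0.004, "aperture":0.008}, {"wx":0.0017, "wy":0.0009, "wz":0.0785, "x":0.112, "y":-0.084, "z":0.006, "aperture":0.008}, {"wx":0.0017, "wy":0.0009, "wz":0.1047, "x":0.14, "y":-0.105, "z":0.008, "aperture":0.008}, {"wx":0.0026, "wy":0.0009, "wz":0.1222, "x":0.168, "y":-0.126, "z":0.008, "aperture":0.008}, {"wx":0.0044, "wy":0.0016, "wz":0.144, "x":0.196, "y":-0.147, "z":0.009, "aperture":0.008}, {"wx":0.0044, "wy":0.0016, "wz":0.144, "x":0.222, "y":-0.166, "z":0.009, "aperture":0.008}]'; python3 nudge.py '[{"x":0.004, "y":-0.003, "aperture":0.008}, {"x":0.008, "y":-0.006, "aperture":0.008}, {"x":0.008, "y":-0.006, "aperture":0.008}, {"x":0.008, "y":-0.006, "aperture":0.008}, {"x":0.008, "y":-0.006, "aperture":0.008}]'; python3 to.py .4403 .0024 .075 84.7
```

```text
time: 9.9
ee_pos: [0.4442, -0.0023, 0.1355]
tool_rot: [[0.095, 0.995, -0.008], [0.995, -0.095, 0.003], [0.002, -0.008, -1.0]]
force: [-0.1, 0.6, -0.1]
width: 0.0131
grasp_force: 58.9
time: 10.32
ee_pos: [0.4416, 0.0038, 0.1362]
tool_rot: [[0.095, 0.995, -0.007], [0.996, -0.095, 0.002], [0.001, -0.007, -1.0]]
force: [0.6, 0.1, -1.1]
width: 0.0128
grasp_force: 58.9
turn [-0.39 -0.05 -0.12] shift [-0.0016 -0.0008  0.0612] len 0.061
```

Converted, -0.4 degrees / 114.5916 = -0.0035.

```bash
python3 nudge.py '[{"wx":-0.0035, "x":-0.0016, "y":-0.0008, "z":0.02, "aperture":0.008}, {"wx":-0.0035, "x":-0.0016, "y":-0.0008, "z":0.04, "aperture":0.008}, {"wx":-0.0035, "x":-0.0016, "y":-0.0008, "z":0.061, "aperture":0.008}, {"wx":-0.0035, "x":-0.0016, "y":-0.0008, "z":0.061, "aperture":0.008}, {"wx":-0.0035, "x":-0.0016, "y":-0.0008, "z":0.061, "aperture":0.008}, {"wx":-0.0035, "x":-0.0016, "y":-0.0008, "z":0.061, "aperture":0.008}]'; python3 to.py .4403 .0024 .051 84.7
```

```text
time: 10.82
ee_pos: [0.4403, 0.0027, 0.0758]
tool_rot: [[0.094, 0.996, 0.0], [0.996, -0.094, 0.001], [0.001, 0.0, -1.0]]
force: [-0.1, -0.2, -1.0]
width: 0.013
grasp_force: 58.9
turn [ 0.01 -0.04 -0.1 ] shift [-0.0003  0.0001  0.0248] len 0.025
```

```bash
python3 nudge.py '[{"z":0.006, "aperture":0.008}, {"z":0.012, "aperture":0.008}, {"z":0.017, "aperture":0.008}, {"z":0.021, "aperture":0.008}, {"z":0.0245, "aperture":0.008}, {"z":0.0245, "aperture":0.008}, {"z":0.0245, "aperture":0.008}]'
```

```text
time: 11.4
ee_pos: [0.4394, 0.0034, 0.0503]
tool_rot: [[0.093, 0.996, -0.001], [0.996, -0.093, 0.001], [0.001, -0.001, -1.0]]
force: [0.5, 0.3, -0.3]
width: 0.0127
grasp_force: 59.1
```

```bash
python3 nudge.py '[{"z":0.001, "aperture":0.008}, {"z":0.001, "aperture":0.014}, {"z":0.001, "aperture":0.018}, {"z":0.001, "aperture":0.024}, {"z":0.001, "aperture":0.035}, {"z":0.001, "aperture":0.05}, {"z":0.001, "aperture":0.05}]'; python3 nudge.py '[{"z":-0.02, "aperture":0.05}, {"z":-0.05, "aperture":0.05}, {"z":-0.085, "aperture":0.05}, {"z":-0.12, "aperture":0.05}, {"z":-0.12, "aperture":0.05}]'
python3 - <<'E'
from h import *
from to import show
o=status.get_obs();p,d=vision.snapshot('wrist');W=cloud('wrist',d,o);cv2.imwrite('pics/w6.png',p)
R=np.array([.4392,-.0047]);a=np.radians(84.7);u=np.array([[np.cos(a),-np.sin(a)],[np.sin(a),np.cos(a)]])
f=np.dstack([(W[...,:2]-R)@u,W[...,2]])*1000
for x in range(-60,160,15):
    k=(f[...,0]>x)&(f[...,0]<x+15)&(f[...,2]>44)&(f[...,2]<75)&(abs(f[...,1])<9)
    if k.sum()>3:print(x,k.sum(),np.median(f[k],0).round(1))
k=(f[...,2]>3)&(f[...,2]<9)&(abs(f[...,1])<30)&(abs(f[...,0])<50);print('base',k.sum(),cv2.minAreaRect(f[k][:,:2].astype(np.float32)))
show(.47,-.21,.27,112,o)
E
```

```text
time: 11.98
ee_pos: [0.4394, 0.0034, 0.0495]
tool_rot: [[0.093, 0.996, -0.0], [0.996, -0.093, 0.001], [0.001, -0.001, -1.0]]
force: [0.3, 0.3, 0.1]
width: 0.0502
grasp_force: 0.0
time: 12.4
ee_pos: [0.4429, 0.0032, 0.1756]
tool_rot: [[0.094, 0.996, 0.009], [0.996, -0.094, 0.004], [0.005, 0.008, -1.0]]
force: [1.2, 0.3, -0.2]
width: 0.0501
grasp_force: 0.0
-60 78 [-47.3   1.1  54.4]
-45 248 [-37.3   0.2  54.4]
-30 256 [-22.3   0.5  54.4]
-15 263 [-7.5  0.1 54.5]
0 277 [ 7.5  0.8 54.5]
15 303 [22.7  0.7 54.6]
30 303 [37.4  0.6 54.2]
45 165 [50.4  0.5 49.8]
60 117 [67.3  0.5 49.6]
75 120 [82.5  0.8 50. ]
90 120 [97.6  0.7 50.1]
105 125 [112.7   0.9  50.1]
120 125 [127.8   0.2  50. ]
135 32 [136.9   0.5  49.8]
base 1814 ((-3.474822998046875, -0.16368484497070312), (46.0128173828125, 89.28197479248047), 89.64697265625)
turn [  0.54  -0.16 -27.38] shift [-0.2092  0.0478 -0.095 ] len 0.235
```

The pick is back in its rest: 0.6 mm off sideways, top at z 54.4 and straight. Next, the rod.

The rows are not in the units I measure in: turns go in shares of 2 rad. I convert before sending: -27 degrees / 114.5916 = -0.2356.

```bash
python3 nudge.py '[{"wz":-0.0349, "x":-0.03, "y":0.007, "z":-0.013, "aperture":0.05}, {"wz":-0.0698, "x":-0.06, "y":0.014, "z":-0.026, "aperture":0.05}, {"wz":-0.1047, "x":-0.09, "y":0.021, "z":-0.039, "aperture":0.05}, {"wz":-0.1396, "x":-0.12, "y":0.027, "z":-0.052, "aperture":0.05}, {"wz":-0.1745, "x":-0.15, "y":0.034, "z":-0.065, "aperture":0.05}, {"wx":0.0026, "wy":-0.0009, "wz":-0.2094, "x":-0.18, "y":0.041, "z":-0.08, "aperture":0.05}, {"wx":0.0044, "wy":-0.0014, "wz":-0.2356, "x":-0.209, "y":0.048, "z":-0.095, "aperture":0.05}, {"wx":0.0044, "wy":-0.0014, "wz":-0.2356, "x":-0.209, "y":0.048, "z":-0.095, "aperture":0.05}]'; python3 nudge.py '[{"x":-0.03, "aperture":0.05}, {"x":-0.03, "aperture":0.05}, {"x":-0.03, "aperture":0.05}, {"x":-0.03, "aperture":0.05}]';cat > r.py <<'E'
from h import *
o=status.get_obs();p,d=vision.snapshot('wrist');W=cloud('wrist',d,o)
print(o['ee_pos'])
cv2.imwrite('pics/w7.png',p);np.save('pics/w7.npy',W)
z=W[...,2]
for n,m in(('all',(z>.004)&(z<.06)&(W[...,1]<-.2)&(W[...,0]<.56)),('base',(z>.003)&(z<.009)&(W[...,1]<-.2)&(W[...,0]<.56)),('rods',(z>.036)&(z<.06)&(W[...,1]<-.2)&(W[...,0]<.56))):
    k,l,s,c=cv2.connectedComponentsWithStats(m.astype(np.uint8))
    for i in range(1,k):
        if s[i,4]>150:
            R=W[l==i];q=R[:,:2]-R[:,:2].mean(0);w,V=np.linalg.eigh(q.T@q)
            print(n,s[i],cv2.minAreaRect((R[:,:2]*1000).astype(np.float32)),'pca',(np.degrees(np.arctan2(V[1,1],V[0,1]))%180).round(1),R[:,:2].mean(0).round(4),np.percentile(R[:,2],98).round(4))
E
python3 r.py
```

```text
time: 13.12
ee_pos: [0.4677, -0.2159, 0.2662]
tool_rot: [[-0.366, 0.93, -0.006], [0.93, 0.366, -0.006], [-0.004, -0.008, -1.0]]
force: [0.2, 0.6, -0.6]
width: 0.0498
grasp_force: 0.0
time: 13.45
ee_pos: [0.4785, -0.2369, 0.2632]
tool_rot: [[-0.369, 0.93, -0.011], [0.93, 0.369, -0.002], [0.002, -0.011, -1.0]]
force: [-0.3, -0.1, 0.1]
width: 0.0499
grasp_force: 0.0
[ 0.47849765 -0.23691931  0.26315111]
all [ 192  179  100   76 5420] ((444.4949951171875, -295.1002502441406), (124.30671691894531, 92.19036865234375), 23.038066864013672) pca 22.8 [ 0.4499 -0.2997] 0.0437
all [  0 326  15  58 627] ((169.1916961669922, -665.4937133789062), (23.69310188293457, 101.60486602783203), 13.602248191833496) pca 94.0 [ 0.1679 -0.6539] 0.0289
base [270 191  22  51 544] ((494.80523681640625, -283.70867919921875), (25.846288681030273, 70.25137329101562), 27.561336517333984) pca 116.4 [ 0.496  -0.2831] 0.0081
base [196 192  66   4 179] ((417.614013671875, -280.45037841796875), (85.2067642211914, 3.3151705265045166), 22.67228889465332) pca 22.7 [ 0.4184 -0.28  ] 0.0088
base [225 204  33  33 927] ((445.32080078125, -307.8748779296875), (40.939449310302734, 43.972042083740234), 22.564044952392578) pca 123.2 [ 0.4458 -0.3088] 0.0072
base [197 206  12  31 250] ((397.6409606933594, -329.0443115234375), (12.001053810119629, 41.45588302612305), 23.381589889526367) pca 112.4 [ 0.3978 -0.3294] 0.0071
base [  0 325  15  52 161] ((168.3312530517578, -665.53173828125), (23.32925796508789, 101.88729858398438), 13.73318862915039) pca 97.1 [ 0.1657 -0.6508] 0.0089
rods [ 257  180   20   75 1056] ((473.0541687011719, -282.9964294433594), (21.781633377075195, 92.13103485107422), 22.986888885498047) pca 112.8 [ 0.4757 -0.2883] 0.0442
rods [205 197  22  58 914] ((419.47613525390625, -315.0933837890625), (22.244503021240234, 71.76927947998047), 22.948638916015625) pca 110.9 [ 0.4183 -0.3106] 0.0441
```

View pics/w7.png

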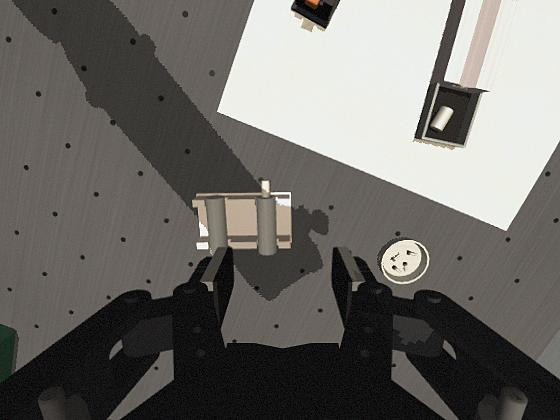

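The wrist view shows the nosed rod at (267,220) with its nose up at (265,187), beside the plain rod at (216,222). The dowel rests in the tray at (440,118). The rod's origin is at (477.0, -292.2) mm with its axis at 113°. The heights (z 44) and the 62 mm spacing match the given sizes.

```bash
python3 to.py .477 -.2922 .11 113
```

```text
turn [-0.57 -0.12 -1.32] shift [-0.0515 -0.0206  0.1535] len 0.163
```

Converted, -1.3 degrees / 114.5916 = -0.0113.

```bash
python3 nudge.py '[{"wz":-0.0026, "x":-0.012, "y":-0.005, "z":0.036, "aperture":0.046}, {"wz":-0.0087, "x":-0.024, "y":-0.01, "z":0.072, "aperture":0.046}, {"wx":-0.0044, "wy":-0.0009, "wz":-0.0113, "x":-0.036, "y":-0.015, "z":0.108, "aperture":0.046}, {"wx":-0.0044, "wy":-0.0009, "wz":-0.0113, "x":-0.048, "y":-0.019, "z":0.14, "aperture":0.046}, {"wx":-0.0044, "wy":-0.0009, "wz":-0.0113, "x":-0.0515, "y":-0.0206, "z":0.1535, "aperture":0.046}, {"wx":-0.0044, "wy":-0.0009, "wz":-0.0113, "x":-0.0515, "y":-0.0206, "z":0.1535, "aperture":0.046}, {"wx":-0.0044, "wy":-0.0009, "wz":-0.0113, "x":-0.0515, "y":-0.0206, "z":0.1535, "aperture":0.046}, {"wx":-0.0044, "wy":-0.0009, "wz":-0.0113, "x":-0.0515, "y":-0.0206, "z":0.1535, "aperture":0.046}]'; python3 to.py .477 -.2922 .045 113; python3 r.py | grep rods
```

```text
time: 14.17
ee_pos: [0.4789, -0.2927, 0.1128]
tool_rot: [[-0.391, 0.92, 0.003], [0.92, 0.391, -0.001], [-0.002, 0.002, -1.0]]
force: [-0.2, 0.0, 0.3]
width: 0.0459
grasp_force: 0.0
turn [0.12 0.13 0.04] shift [ 0.0013 -0.0017  0.0678] len 0.068
rods [ 263  144   33  132 3283] ((473.0604553222656, -283.91552734375), (22.108293533325195, 91.5460433959961), 22.693147659301758) pca 112.7 [ 0.475  -0.2885] 0.0442
rods [ 171  173   38  102 3015] ((419.5545959472656, -316.3452453613281), (22.524349212646484, 71.96882629394531), 22.423688888549805) pca 111.5 [ 0.4191 -0.3128] 0.0442
```

```bash
python3 nudge.py '[{"x":0.0005, "y":-0.0017, "z":0.02, "aperture":0.046}, {"x":0.0005, "y":-0.0017, "z":0.045, "aperture":0.046}, {"x":0.0005, "y":-0.0017, "z":0.06, "aperture":0.046}, {"x":0.0005, "y":-0.0017, "z":0.0675, "aperture":0.046}, {"x":0.0005, "y":-0.0017, "z":0.0675, "aperture":0.046}, {"x":0.0005, "y":-0.0017, "z":0.0675, "aperture":0.046}]'; python3 to.py .4767 -.2930 .045 113
```

```text
time: 14.72
ee_pos: [0.4766, -0.2935, 0.0446]
tool_rot: [[-0.391, 0.92, 0.002], [0.92, 0.391, -0.001], [-0.002, 0.001, -1.0]]
force: [0.4, -0.2, 0.2]
width: 0.0463
grasp_force: 0.0
turn [0.06 0.11 0.  ] shift [ 0.0004  0.0002 -0.0004] len 0.001
```

```bash
python3 nudge.py '[{"z":-0.0004, "aperture":0.03}, {"z":-0.0004, "aperture":0.022}, {"z":-0.0004, "aperture":0.018}, {"z":-0.0004, "aperture":0.018}, {"z":-0.0004, "aperture":0.018}, {"z":-0.0004, "aperture":0.018}]' 50;python3 nudge.py '[{"z":-0.01, "aperture":0.018}, {"z":-0.03, "aperture":0.018}, {"z":-0.06, "aperture":0.018}, {"z":-0.09, "aperture":0.018}, {"z":-0.09, "aperture":0.018}]'
python3 - <<'E'
from h import *
o=status.get_obs();p,d=vision.snapshot('wrist');W=cloud('wrist',d,o);M=np.array(o['tool_rot']);T=(W-o['ee_pos'])@M*1000
for x in range(12,64,4):
    k=(T[...,0]>x)&(T[...,0]<x+4)&(abs(T[...,1])<18)&(T[...,2]>-5)&(T[...,2]<35)
    if k.sum()>5:print(x,k.sum(),np.median(T[k],0).round(1),np.percentile(T[k][:,2],3).round(1),T[k][:,0].max().round(1))
E
python3 to.py .6177 -.0246 .12 101.2
```

```text
time: 15.22
ee_pos: [0.4767, -0.294, 0.0455]
tool_rot: [[-0.39, 0.921, 0.003], [0.921, 0.39, -0.002], [-0.002, 0.002, -1.0]]
force: [-1.5, 1.0, 6.6]
width: 0.0216
grasp_force: 48.6
time: 15.63
ee_pos: [0.478, -0.2958, 0.1404]
tool_rot: [[-0.389, 0.921, 0.008], [0.921, 0.389, -0.005], [-0.008, 0.006, -1.0]]
force: [1.5, -1.6, -1.6]
width: 0.022
grasp_force: 49.5
12 416 [13.9  0.2  3.7] 1.2 16.0
16 414 [18.  -0.1  3.7] 1.6 20.0
20 411 [22.  -0.3  3.7] 1.5 24.0
24 419 [26.   0.2  3.5] 1.5 28.0
28 425 [30.  -0.3  3.4] 1.5 32.0
32 454 [34.  -0.1  3.5] 1.5 36.0
36 526 [36.8  0.2  9.4] 2.5 40.0
40 192 [42.1 -0.   9.7] 8.1 44.0
44 192 [46.  -0.3  9.8] 8.2 47.9
48 197 [50.1  0.2  9.8] 8.1 52.0
52 201 [54.  -0.3  9.7] 7.8 56.0
56 71 [56.6  0.2 11.3] 8.8 56.9
turn [ 0.3   0.29 11.74] shift [0.1943 0.2344 0.0178] len 0.305
```

Converted, 11.7 degrees / 114.5916 = 0.1021.

```bash
python3 to.py .6184 -.0254 .12 101.2; python3 nudge.py '[{"wz":0.0131, "x":0.024, "y":0.029, "aperture":0.018}, {"wz":0.0262, "x":0.048, "y":0.058, "z":0.002, "aperture":0.018}, {"wz":0.0393, "x":0.072, "y":0.087, "z":0.005, "aperture":0.018}, {"wz":0.0524, "x":0.096, "y":0.116, "z":0.008, "aperture":0.018}, {"wz":0.0654, "x":0.12, "y":0.145, "z":0.01, "aperture":0.018}, {"wx":0.0009, "wy":0.0009, "wz":0.0785, "x":0.144, "y":0.174, "z":0.012, "aperture":0.018}, {"wx":0.0026, "wy":0.0026, "wz":0.1021, "x":0.168, "y":0.203, "z":0.015, "aperture":0.018}, {"wx":0.0026, "wy":0.0026, "wz":0.1021, "x":0.19, "y":0.23, "z":0.0175, "aperture":0.018}]';python3 nudge.py '[{"x":0.001, "y":0.001, "aperture":0.018}, {"x":0.001, "y":0.001, "aperture":0.018}, {"x":0.001, "y":0.001, "aperture":0.018}, {"x":0.001, "y":0.001, "aperture":0.018}]'; python3 to.py .6184 -.0254 .12 101.2
```

```text
turn [ 0.3   0.29 11.74] shift [0.1932 0.2348 0.0178] len 0.305
time: 16.35
ee_pos: [0.6136, -0.0259, 0.1152]
tool_rot: [[-0.194, 0.981, -0.008], [0.981, 0.194, 0.003], [0.005, -0.007, -1.0]]
force: [0.0, 0.5, -1.6]
width: 0.022
grasp_force: 49.5
time: 16.68
ee_pos: [0.6134, -0.0294, 0.1159]
tool_rot: [[-0.193, 0.981, -0.007], [0.981, 0.193, 0.002], [0.003, -0.007, -1.0]]
force: [0.3, -0.5, -2.0]
width: 0.0218
grasp_force: 49.6
turn [-0.38 -0.18 -0.07] shift [ 0.0029  0.0056 -0.0041] len 0.008
```

Converted, -0.38 degrees / 114.5916 = -0.0033.

```bash
python3 nudge.py '[{"wx":-0.0033, "wy":-0.0016, "x":0.0029, "y":0.0045, "aperture":0.018}, {"wx":-0.0033, "wy":-0.0016, "x":0.0029, "y":0.0045, "aperture":0.018}, {"wx":-0.0033, "wy":-0.0016, "x":0.0029, "y":0.0045, "aperture":0.018}, {"wx":-0.0033, "wy":-0.0016, "x":0.0029, "y":0.0045, "aperture":0.018}, {"wx":-0.0033, "wy":-0.0016, "x":0.0029, "y":0.0045, "aperture":0.018}, {"wx":-0.0033, "wy":-0.0016, "x":0.0029, "y":0.0045, "aperture":0.018}]'
cat > g.py <<'E'
from h import *
from to import show
o=status.get_obs();p,d=vision.snapshot('wrist');W=cloud('wrist',d,o);M=np.array(o['tool_rot']);T=(W-o['ee_pos'])@M*1000;z=W[...,2]
rod=(T[...,2]>-5)&(T[...,2]<16)&(abs(T[...,1])<16)&(T[...,0]>14)&(T[...,0]<70);print('rod y',np.median(T[rod][:,1]).round(2),'end',T[rod][:,0].max().round(1))
for x in range(0,120,10):
    s=(T[...,0]>x)&(T[...,0]<x+10)&(abs(T[...,1])<45)
    for n,a,b in(('block',.031,.039),('cover',.0585,.0675)):
        k=s&(z>a)&(z<b)&(abs(T[...,1])>15 if n=='block' else True);y=np.sort(T[k][:,1])
        if len(y)>25:print(n,x,y[[1,-2]].round(1),((y[1]+y[-2])/2).round(2))
c=(z>.0585)&(z<.0675)&(abs(T[...,1])<30)&(T[...,0]>30)&(T[...,0]<150);print('cover near edge x',np.percentile(T[c][:,0],1).round(1))
show(.6184,-.0254,.12,101.2,o)
E
python3 g.py
```

```text
time: 17.18
ee_pos: [0.6179, -0.024, 0.1161]
tool_rot: [[-0.195, 0.981, 0.001], [0.981, 0.195, 0.001], [0.001, 0.001, -1.0]]
force: [0.3, 1.0, -1.9]
width: 0.0224
grasp_force: 49.6
rod y -0.36 end 56.8
block 0 [-27.5  28.1] 0.32
block 10 [-28.   27.9] -0.04
block 20 [-27.5  28.2] 0.33
block 30 [-27.8  28.1] 0.15
block 40 [-27.5  28.2] 0.37
block 50 [-27.9  28.4] 0.26
block 60 [-27.6  28.2] 0.27
cover 60 [-25.5  25.7] 0.1
cover 70 [-25.8  25.6] -0.11
cover 80 [-25.9  25.9] 0.01
cover 90 [-25.8  26.1] 0.14
cover 100 [-25.9  26.2] 0.13
cover 110 [-25.6  26.3] 0.36
cover near edge x 64.4
turn [ 0.05 -0.04  0.04] shift [-0.0015  0.0002 -0.0039] len 0.004
```

```bash
python3 nudge.py '[{"y":0.0004, "z":0.012, "aperture":0.018}, {"y":0.0004, "z":0.026, "aperture":0.018}, {"y":0.0004, "z":0.04, "aperture":0.018}, {"y":0.0004, "z":0.05, "aperture":0.018}, {"y":0.0004, "z":0.054, "aperture":0.018}, {"y":0.0004, "z":0.054, "aperture":0.018}, {"y":0.0004, "z":0.054, "aperture":0.018}, {"y":0.0004, "z":0.054, "aperture":0.018}]'; python3 g.py
```

```text
time: 17.9
ee_pos: [0.6189, -0.0239, 0.0625]
tool_rot: [[-0.195, 0.981, 0.002], [0.981, 0.195, 0.001], [0.0, 0.002, -1.0]]
force: [-0.2, 0.1, -2.0]
width: 0.0221
grasp_force: 49.6
rod y 0.07 end 69.7
block 0 [-29.   27.3] -0.85
cover 0 [-24.7  24.4] -0.15
block 10 [-28.7  27.3] -0.69
cover 10 [-17.7  17.5] -0.11
block 20 [-28.9  27.2] -0.84
cover 20 [-7.   6.8] -0.1
block 30 [-28.8  27.3] -0.76
cover 30 [-7.   6.7] -0.15
block 40 [-28.9  27.3] -0.76
block 50 [-28.9  27.2] -0.88
block 60 [-28.9  26.8] -1.08
cover 60 [-26.9  25. ] -0.95
cover 70 [-27.   25.1] -0.92
cover 80 [-26.9  25.3] -0.78
cover 90 [-26.7  25.4] -0.67
cover 100 [-26.7  25.2] -0.75
cover 110 [-26.6  25.2] -0.66
cover near edge x 32.5
turn [ 0.1  -0.02  0.06] shift [-0.0014 -0.0007 -0.0575] len 0.057
```

```bash
python3 nudge.py '[{"y":-0.0005, "z":0.001, "aperture":0.018}, {"y":-0.0005, "z":0.002, "aperture":0.018}, {"y":-0.0005, "z":0.003, "aperture":0.018}, {"y":-0.0005, "z":0.004, "aperture":0.018}, {"y":-0.0005, "z":0.005, "aperture":0.018}, {"y":-0.0005, "z":0.005, "aperture":0.018}, {"y":-0.0005, "z":0.005, "aperture":0.018}]'
```

```text
time: 18.53
ee_pos: [0.618, -0.0237, 0.057]
tool_rot: [[-0.195, 0.981, 0.001], [0.981, 0.195, 0.001], [0.001, 0.001, -1.0]]
force: [0.5, 0.5, -1.4]
width: 0.022
grasp_force: 49.7
```

```bash
python3 nudge.py '[{"z":0.0007, "aperture":0.018}, {"z":0.0007, "aperture":0.018}, {"z":0.0007, "aperture":0.018}]'; python3 nudge.py '[{"aperture":0.024}, {"aperture":0.028}, {"aperture":0.034}, {"aperture":0.045}, {"aperture":0.045}, {"aperture":0.045}]'; python3 nudge.py '[{"z":-0.02, "aperture":0.045}, {"z":-0.05, "aperture":0.045}, {"z":-0.08, "aperture":0.045}, {"z":-0.09, "aperture":0.045}, {"z":-0.09, "aperture":0.045}]'
cat > q.py <<'E'
from h import *
o=status.get_obs();p,d=vision.snapshot('wrist');W=cloud('wrist',d,o);cv2.imwrite('pics/w9.png',p)
a=np.radians(101.2);F=np.array([.6066,.0344]);u=np.array([[np.cos(a),-np.sin(a)],[np.sin(a),np.cos(a)]])
f=np.dstack([(W[...,:2]-F)@u,W[...,2]])*1000
for x in range(-110,80,6):
    s=(f[...,0]>x)&(f[...,0]<x+6)
    k=s&(f[...,2]>44)&(f[...,2]<57.5)&(abs(f[...,1])<13)
    if k.sum()>5:print('rod',x,k.sum(),np.median(f[k],0).round(1),np.percentile(f[k][:,2],97).round(1),np.ptp(f[k][:,1]).round(1),'x range',f[k][:,0].min().round(1),f[k][:,0].max().round(1))
for t,b0,b1,x0,x1 in(('block',31,39,-60,0),('cover',59,67,5,70)):
    k=(f[...,2]>b0)&(f[...,2]<b1)&(f[...,0]>x0)&(f[...,0]<x1)&(abs(f[...,1])<35);y=np.sort(f[k][:,1]);print(t,len(y),np.percentile(y,[1,99]).round(1) if len(y) else '')
E
python3 q.py
```

```text
time: 18.78
ee_pos: [0.6182, -0.0238, 0.0566]
tool_rot: [[-0.195, 0.981, 0.001], [0.981, 0.195, 0.001], [0.001, 0.001, -1.0]]
force: [-1.1, 0.5, 1.7]
width: 0.0221
grasp_force: 50.0
time: 19.28
ee_pos: [0.6179, -0.0238, 0.0563]
tool_rot: [[-0.195, 0.981, 0.001], [0.981, 0.195, 0.001], [0.001, 0.001, -1.0]]
force: [0.2, -0.3, -0.1]
width: 0.0452
grasp_force: 0.0
time: 19.7
ee_pos: [0.6197, -0.0244, 0.1498]
tool_rot: [[-0.195, 0.981, 0.006], [0.981, 0.195, 0.001], [-0.0, 0.007, -1.0]]
force: [-0.1, 0.4, -0.1]
width: 0.0453
grasp_force: 0.0
rod -98 65 [-92.9  -0.2  52.6] 54.8 23.0 x range -94.5 -92.0
rod -92 196 [-89.1   0.6  52.8] 54.9 22.9 x range -91.9 -86.0
rod -86 201 [-82.8  -0.2  53. ] 54.9 22.8 x range -86.0 -80.0
rod -80 200 [-76.9  -0.2  52.9] 55.0 22.6 x range -80.0 -74.0
rod -74 212 [-71.   -0.2  52.8] 54.9 23.3 x range -74.0 -68.0
rod -68 211 [-65.1  -0.2  52.9] 55.1 23.1 x range -68.0 -62.0
rod -62 220 [-59.   -0.2  52.8] 54.8 22.9 x range -62.0 -56.0
rod -56 219 [-52.9  -0.2  53. ] 55.1 22.8 x range -56.0 -50.1
rod -50 227 [-46.9  -0.2  52.9] 54.8 22.6 x range -50.0 -44.0
rod -44 234 [-41.   -0.2  52.9] 54.9 23.3 x range -44.0 -38.1
rod -38 236 [-35.    0.5  53. ] 55.0 23.1 x range -38.0 -32.0
rod -32 243 [-28.9  -0.2  53. ] 54.9 22.9 x range -32.0 -26.0
rod -26 227 [-23.1   0.5  50.9] 55.0 22.8 x range -26.0 -20.2
rod -20 96 [-17.   -0.2  46.8] 48.5 9.1 x range -20.0 -14.3
rod -14 98 [-11.   -0.3  46.8] 48.5 9.0 x range -14.0 -8.0
rod -8 96 [-5.3 -0.3 46.9] 48.4 8.9 x range -8.0 -2.9
rod 64 120 [68.3 -0.3 50.7] 57.1 12.4 x range 67.8 69.1
block 3466 [-27.7  27.6]
cover 6473 [-25.4  25.6]
```

The rod lies level and centred in the groove: tail at x -94.7, nose at -2.8, top at z 55. I close the fingers and move behind its tail.

Converted, -0.3 degrees / 114.5916 = -0.0026.

```bash
python3 to.py .6295 -.0814 .15 101.2; python3 nudge.py '[{"x":-0.025, "aperture":0.01}, {"x":-0.05, "aperture":0.0}, {"wx":-0.0026, "x":-0.058, "aperture":0.0}, {"wx":-0.0026, "x":-0.058, "aperture":0.0}, {"wx":-0.0026, "x":-0.058, "aperture":0.0}, {"wx":-0.0026, "x":-0.058, "aperture":0.0}]' 40; python3 to.py .6295 -.0814 .06 101.2
```

```text
turn [ 0.22 -0.03  0.06] shift [-0.0584 -0.0006 -0.0024] len 0.059
time: 20.25
ee_pos: [0.6289, -0.079, 0.1453]
tool_rot: [[-0.197, 0.98, 0.004], [0.98, 0.197, 0.003], [0.002, 0.005, -1.0]]
force: [-0.3, 1.3, 0.6]
width: 0.0003
grasp_force: 0.0
turn [ 0.28 -0.12  0.14] shift [-0.0027 -0.0003  0.0853] len 0.085
```

Converted, 0.2 degrees / 114.5916 = 0.0017.

```bash
python3 nudge.py '[{"x":-0.003, "z":0.03, "aperture":0}, {"x":-0.003, "z":0.06, "aperture":0}, {"wx":0.0017, "x":-0.003, "z":0.08, "aperture":0}, {"wx":0.0017, "x":-0.003, "z":0.085, "aperture":0}, {"wx":0.0017, "x":-0.003, "z":0.085, "aperture":0}, {"wx":0.0017, "x":-0.003, "z":0.085, "aperture":0}]'; python3 to.py .6295 -.0814 .06 101.2
```

```text
time: 20.75
ee_pos: [0.6308, -0.0827, 0.0621]
tool_rot: [[-0.196, 0.981, 0.003], [0.981, 0.196, 0.001], [0.001, 0.003, -1.0]]
force: [-0.4, 0.6, 0.0]
width: 0.0001
grasp_force: 0.0
turn [ 0.19 -0.03  0.13] shift [ 0.0016 -0.001   0.0021] len 0.003
```

```bash
python3 nudge.py '[{"x":0.006, "y":-0.001, "z":0.002, "aperture":0}, {"x":0.011, "y":-0.001, "z":0.002, "aperture":0}, {"x":0.016, "y":-0.001, "z":0.002, "aperture":0}, {"x":0.022, "y":-0.001, "z":0.002, "aperture":0}, {"x":0.03, "y":-0.001, "z":0.002, "aperture":0}, {"x":0.038, "y":-0.001, "z":0.002, "aperture":0}, {"x":0.046, "y":-0.001, "z":0.002, "aperture":0}, {"x":0.054, "y":-0.001, "z":0.002, "aperture":0}]'; python3 nudge.py '[{"x":0.006, "aperture":0}, {"x":0.011, "aperture":0}, {"x":0.015, "aperture":0}, {"x":0.018, "aperture":0}, {"x":0.021, "aperture":0}, {"x":0.023, "aperture":0}, {"x":0.023, "aperture":0}]';python3 q.py | grep rod
```

```text
time: 21.42
ee_pos: [0.6196, -0.0311, 0.0604]
tool_rot: [[-0.195, 0.981, 0.005], [0.981, 0.195, -0.0], [-0.001, 0.005, -1.0]]
force: [2.8, -4.6, 4.9]
width: -0.0003
grasp_force: 2.7
time: 22.0
ee_pos: [0.615, -0.0081, 0.0603]
tool_rot: [[-0.195, 0.981, 0.005], [0.981, 0.195, 0.0], [-0.001, 0.005, -1.0]]
force: [1.8, -3.2, 2.5]
width: -0.0001
grasp_force: 2.1
rod -38 250 [-35.8  -0.6  53.6] 57.3 25.9 x range -36.7 -32.0
rod -32 586 [-29.1   0.3  53.3] 56.7 23.2 x range -32.0 -26.0
rod -26 580 [-23.    0.4  53.1] 54.8 23.1 x range -26.0 -20.0
rod -20 586 [-17.    0.4  53. ] 55.0 22.8 x range -20.0 -14.0
rod -14 621 [-11.   -0.1  53. ] 55.1 23.4 x range -14.0 -8.0
rod -8 638 [-4.9 -0.1 53.1] 55.2 23.3 x range -8.0 -2.0
rod -2 576 [ 0.6  0.4 53.3] 55.2 23.0 x range -2.0 4.0
rod 4 403 [ 7.  -0.  53.8] 55.3 12.3 x range 4.0 10.0
rod 10 404 [13.  -0.  53.8] 55.3 12.2 x range 10.0 16.0
rod 16 429 [19. -0. 54.] 55.6 12.0 x range 16.0 21.9
rod 22 448 [25.1 -0.2 53.9] 55.5 12.3 x range 22.2 27.9
rod 28 464 [31.1 -0.  53.9] 55.4 12.5 x range 28.2 33.9
rod 34 472 [36.9  0.  54. ] 55.3 12.4 x range 34.1 40.0
rod 40 283 [43.5 -0.  47.1] 53.1 9.7 x range 40.0 46.0
rod 46 334 [49.1 -0.  47. ] 48.6 9.5 x range 46.1 52.0
rod 52 345 [55.1 -0.  46.9] 48.6 9.7 x range 52.0 58.0
rod 58 104 [58.9 -0.  46.9] 48.5 9.2 x range 58.0 60.1
rod 64 378 [68.1 -0.  50.8] 57.3 12.8 x range 67.2 69.8
```

```bash
python3 nudge.py '[{"x":0.002, "aperture":0}, {"x":0.004, "aperture":0}, {"x":0.005, "aperture":0}, {"x":0.006, "aperture":0}, {"x":0.007, "aperture":0}, {"x":0.007, "aperture":0}]';python3 nudge.py '[{"x":0.001, "aperture":0}, {"x":0.001, "aperture":0}, {"x":0.001, "aperture":0}]'; python3 nudge.py '[{"x":0.001, "aperture":0}, {"x":0.001, "aperture":0}, {"x":0.001, "aperture":0}]'; python3 q.py | grep -E 'rod (5|6)'
```

```text
time: 22.55
ee_pos: [0.6133, -0.0015, 0.0598]
tool_rot: [[-0.195, 0.981, 0.003], [0.981, 0.195, 0.001], [-0.0, 0.004, -1.0]]
force: [2.2, -4.6, 4.3]
width: -0.0003
grasp_force: 2.4
time: 22.8
ee_pos: [0.613, -0.0004, 0.0597]
tool_rot: [[-0.195, 0.981, 0.003], [0.981, 0.195, 0.001], [0.0, 0.003, -1.0]]
force: [2.3, -4.6, 3.7]
width: 0.0004
grasp_force: 2.4
time: 23.05
ee_pos: [0.613, -0.0003, 0.0597]
tool_rot: [[-0.194, 0.981, 0.004], [0.981, 0.194, -0.0], [-0.001, 0.004, -1.0]]
force: [2.9, -5.8, 3.6]
width: -0.0001
grasp_force: 3.5
rod 52 331 [55.1 -0.  47. ] 48.9 9.5 x range 52.0 58.0
rod 58 340 [61. -0. 47.] 48.5 9.7 x range 58.0 64.0
rod 64 501 [67.9  0.  48.1] 56.9 12.5 x range 64.0 68.8
```

```bash
python3 nudge.py '[{"x":0.001, "aperture":0}, {"x":0.002, "aperture":0}, {"x":0.002, "aperture":0}, {"x":0.002, "aperture":0}]'; python3 nudge.py '[{"x":0.001, "aperture":0}, {"x":0.001, "aperture":0}, {"x":0.001, "aperture":0}]'
```

```text
time: 23.43
ee_pos: [0.6128, -0.0003, 0.0598]
tool_rot: [[-0.193, 0.981, 0.005], [0.981, 0.193, -0.002], [-0.003, 0.004, -1.0]]
force: [5.6, -11.1, 1.7]
width: -0.0
grasp_force: 5.7
time: 23.68
ee_pos: [0.6127, -0.0002, 0.0599]
tool_rot: [[-0.192, 0.981, 0.005], [0.981, 0.192, -0.003], [-0.004, 0.004, -1.0]]
force: [5.0, -11.8, 1.1]
width: -0.0001
grasp_force: 6.7
```

It has stopped hard: 12 N with no more travel. I back off, lift and check.

```bash
python3 nudge.py '[{"x":-0.005, "aperture":0}, {"x":-0.015, "aperture":0}, {"x":-0.025, "aperture":0}, {"x":-0.025, "z":-0.03, "aperture":0}, {"x":-0.025, "z":-0.07, "aperture":0}, {"x":-0.025, "z":-0.11, "aperture":0}, {"x":-0.025, "z":-0.11, "aperture":0}, {"x":-0.025, "z":-0.11, "aperture":0}]'; python3 q.py
python3 - <<'E'
from h import *
W=cloud('wrist',vision.snapshot('wrist')[1],status.get_obs())
a=np.radians(101.2);F=np.array([.6066,.0344]);u=np.array([[np.cos(a),-np.sin(a)],[np.sin(a),np.cos(a)]])
f=np.dstack([(W[...,:2]-F)@u,W[...,2]])*1000
k=(f[...,0]>-158)&(f[...,0]<-97)&(abs(f[...,1])<25)&(f[...,2]>9)&(f[...,2]<35);print('dowel',k.sum(),np.median(f[k],0) if k.any() else '')
cv2.imwrite('pics/end.png',np.hstack([vision.snapshot('wrist')[0][::2,::2],vision.snapshot('top')[0][::2,::2]]))
E
```

```text
time: 24.35
ee_pos: [0.6178, -0.0215, 0.1718]
tool_rot: [[-0.195, 0.981, 0.007], [0.981, 0.195, 0.002], [0.001, 0.007, -1.0]]
force: [-0.1, 1.3, -1.0]
width: 0.0001
grasp_force: 0.0
rod -26 113 [-21.6  -0.6  52.8] 55.0 22.4 x range -23.4 -20.0
rod -20 212 [-16.9  -0.2  53. ] 55.2 22.3 x range -20.0 -14.0
rod -14 212 [-11.1   0.2  52.8] 54.8 22.1 x range -13.9 -8.0
rod -8 208 [-4.9 -0.2 52.9] 55.3 22.9 x range -7.9 -2.0
rod -2 215 [ 0.8  0.2 53.2] 55.2 22.7 x range -1.9 3.6
rod 4 128 [ 7.  -0.2 54. ] 55.3 11.7 x range 4.3 9.7
rod 10 128 [13.  -0.2 53.9] 55.5 11.7 x range 10.4 15.7
rod 16 128 [19.  -0.2 54.1] 55.4 11.6 x range 16.4 21.6
rod 22 128 [24.8 -0.2 53.8] 55.5 11.5 x range 22.2 27.5
rod 28 141 [31.   0.2 54. ] 55.5 11.5 x range 28.0 34.0
rod 34 129 [36.9 -0.5 53.8] 55.6 11.4 x range 34.0 39.8
rod 40 138 [43.1  0.2 54.1] 55.7 11.3 x range 40.2 46.0
rod 46 89 [49.1 -0.6 48.3] 55.0 11.3 x range 46.1 52.0
rod 52 104 [54.9 -0.2 47.1] 49.0 9.3 x range 52.0 57.9
rod 58 103 [61.  -0.6 47.2] 48.7 8.4 x range 58.0 64.0
rod 64 135 [67.7 -0.5 48.2] 57.3 12.1 x range 64.0 70.0
block 3076 [-27.7  27.5]
cover 5205 [-25.4  25.6]
dowel 21 [-105.76482171  -24.11610974   19.22011252]
```

View pics/end.png

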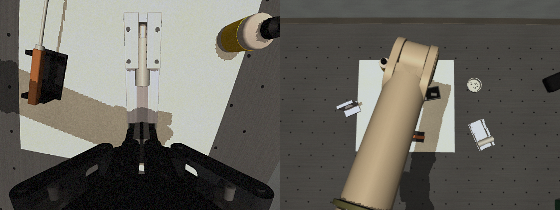

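The left half (wrist view) shows the rod under the cover with its nose at the stop, at (141,25), and the pick in its rest at (45,70). The tail at x -23.4 agrees with the nose touching. The arm is clear of everything.

```bash
python3 nudge.py '[{"aperture":0}, {"aperture":0}, {"aperture":0}]' >/dev/null; python3 -c "
from rig import ctrl, vision, status;print(ctrl.close_job())"
```

```text
the job is handed in; nothing more can be done
None
```

The job is handed in at about 25 s of the 64 s allowed. By my last measurements the dowel is in the catch tray, the pick is back in its rest, and the nosed rod is pushed up to the end stop; I haven't seen the judge's verdict.

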